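# Clamp a roller in the vee fixture with its folding crank

### The job

Lower the aluminium roller into the two vee blocks of the blue clamp fixture, between the end stop and the plunger, and let go of it. Then swing the folded red crank handle of the handwheel fully up until it latches, and only then wind the wheel clockwise (seen from above) until the plunger has pushed the roller against the stop and the yellow band of its sprung nose has gone into the plunger. Leave the crank latched upright, do not drop the roller, and do not disturb the glue bottle, solder spool or flux tin.

Things in the scene. Friction and masses are not known exactly. Their poses are not given: they have to be found in the camera images.
- clamp_fixture: Fixed blue clamp fixture, 310 x 150 mm, base 12 mm thick. Origin on the bench under the roller axis line. y runs along the vees, from the handwheel end (-y) to the end stop (+y); z up. Two 90-degree steel vee blocks, each 22 mm long, at y = 12 and 118 mm, 58 mm wide, tops at z = 54; the 84 mm between them are free for fingers down to z = 12. A seated roller's axis: x = 0, z = 56 mm.
- vee_seat (a point): Where to lay the roller's middle: on the axis of a seated roller, midway between stop and plunger nose (fixture x = 0, y = 61, z = 56 mm); up to 12 mm either way along y also fits. Axes as the fixture's: the roller lies along y.
- stop_face (a point): Centre of the fixture's end stop face (56 mm wide, 78 mm high), at fixture y = 150, z = 56 mm. The plunger nose's tip faces it at fixture y = -28 mm + 6 mm per rad of wheel. A roller against the stop has its middle at y = 75 mm.
- roller: Loose solid aluminium roller, 32 mm diameter, 150 mm long, about 0.3 kg, bare metal with two black rings near each end. Origin at its middle; x along its axis; either end may face the stop. At the start it lies on the roller rest, its axis 45 mm above the bench.
- roller_rest: Fixed wooden rest, base 136 x 60 x 10 mm, x along the roller; two saddles 14 mm thick at x = -55 and +55 mm, tops at z = 34 mm; 96 mm free between them down to z = 10. Origin on the bench under its middle.
- wheel (a joint): Handwheel, dark steel, vertical axis; rad, grows clockwise seen from above; within 0.25 of 0 at the start, end stop at 6.2. Drives the plunger 6 mm per rad towards the end stop; friction 0.16 N m, stays where left. While the crank is folded its tail is caught between two upright posts, so the wheel cannot turn over about 0.4 rad either way.
- wheel_axis (a point): Point on the wheel's axis at the height of the crank's hinge, 120 mm above the bench (fixture x = 0, y = -87 mm). Wheel rim radius 48 mm, rim top 93 mm high, over a grey housing 80 x 86 mm, 72 mm high. Two parking posts, 9 mm thick, 122 mm high, stand at fixture x = -61, y = -87 +- 34 mm.
- crank_handle (a joint): Folding crank, rad: 0 = folded level across the wheel, 1.57 = upright (its stop). Stays where left (friction); 0 to 0.25 at the start. From about 0.7 to 1.3 it pushes a spring latch pin aside, which then snaps in behind it and nudges it on; latched it rests between about 1.45 and 1.57, and it takes over 20 N at the grip to fold it back.
- crank_pivot (a point): Hinge of the crank on the wheel's rim: 48 mm from the wheel axis, 120 mm above the bench, turns with the wheel; at wheel = 0 on the fixture's -x side of the axis. x points from the hinge along the handle to its tip (folded: level, across the wheel axis; upright: up); y is the hinge line.
- grip_middle (a point): Point on the crank's axis 60 mm from its hinge, near the middle of the red grip (18 mm diameter, from 28 to 88 mm from the hinge; it spins freely on its stem). Axes as crank_pivot. Folded, the grip's axis is 27 mm above the wheel's rim.
- spring_nose (a joint): Sprung nose of the plunger (18 mm diameter, stands 18 mm out of the 26 mm barrel), m: 0 = fully out, grows as it is pressed in, 0.010 at most; preload 2 N, 1.5 N per mm. Its yellow band is the 5 mm next to the barrel: gone in at 0.005. The wheel's end stop comes at about 0.009.
- glue_bottle: Loose bystander: cream glue bottle with red nozzle, 38 mm diameter, 98 mm tall, near the roller rest. Origin under its middle.
- solder_spool: Loose bystander: spool of solder lying flat, 78 x 55 x 34 mm, behind the fixture. Origin on the bench under it.
- flux_tin: Loose bystander: round yellow tin, 52 mm diameter, 21 mm high, in front of the fixture. Origin under its middle.

How it is judged:
On the way, in this order (a step that is already met when the one before it is completed fails the run):
1. the roller lies released and at rest in both vees, aligned with them (x of roller in the frame of clamp_fixture between -0.004 and 0.004 m and z of roller in the frame of clamp_fixture between 0.052 and 0.06 m and angle between the x axis of roller and the y axis of clamp_fixture, either way round below 0.06 rad and contact force between the fingers and roller below 0.1 N and linear speed of roller below 0.02 m/s), for 0.2 s.
2. the crank is swung up and latched (value of joint crank_handle above 1.42 rad), for 0.2 s.
3. the wheel is wound until the nose is pressed in 4 mm and the roller is against the stop (value of joint spring_nose above 0.004 m and y of roller in the frame of clamp_fixture above 0.072 m), for 0.2 s.
At the end, for the whole second after the job is handed in: The roller lies at rest in both vees (axis within 4 mm sideways and in height, within 0.06 rad), against the stop (within 3 mm), the nose is pressed in by more than 4 mm, the crank stands latched upright (over 1.40 rad), the wheel over 4.5 rad (all of step 1 and all of step 3 and value of joint crank_handle above 1.4 rad and value of joint wheel above 4.5 rad); the robot touches nothing.
It fails at once if the glue bottle, solder spool or flux tin is pushed over 25 mm or tipped (distance of any of glue_bottle, solder_spool, flux_tin from where it was at the start of the episode above 0.025 m or angle between any of glue_bottle, solder_spool, flux_tin's own z axis and vertical above 0.35 rad).
It fails at once if the roller is let fall (faster than 0.6 m/s, a drop of about 2 cm, without being held) (linear speed of roller above 0.6 m/s and contact force between the fingers and roller below 0.05 N).
It fails at once if the wheel is turned past 0.7 rad while the crank is not latched (value of joint wheel above 0.7 rad and value of joint crank_handle below 1.3 rad).
It also fails if it takes over 64 s, if anything falls off the work surface, if the arm or the gripper's body presses on something with over 40 N, if the wrist force passes 120 N, or if a joint passes its speed limit or range.

### The arm

A 6-joint arm with a two-finger parallel gripper is mounted at the origin on a cart in front of the work surface, level with it; the furniture and walls round the work are solid. World frame = base frame: x ahead of the robot, y to its left, z up, the work surface at z = 0. Lengths are in m, angles in rad, forces in N, time in s.
With the tool pointing down it reaches from about 0.275 to 0.825 m from the base axis. Payload 4.9 kg.
Tool frame: the origin (TCP) lies at the very end of the fingers, on their centre line; the grasp point (between the pads) lies 19 mm behind it; z points along the fingers, y is the line along which they close (so a half turn about z gives the same grasp; the last joint's range is limited). The gripper opens to 85 mm and grips with 20 to 120 N. Pads are 22 mm wide; open, the fingers measure 114 mm over their backs; the gripper's body (76 mm by 85 mm) begins 54 mm behind the grasp point. The pads swing forward as they close: fully open they stand 13 mm farther back than shut.
Start: joints at [-1.362, 0.326, -0.193, 1.052, 0, 1.437], TCP at [0.185, -0.518, 0.231] pointing down, gripper open.
Joint ranges: [-2.65, 2.65], [-0.97, 1.79], [-1.3, 1.35], [-1.93, 2.1], [-1.47, 1.37], [-3.14, 3.14]. Speed limits (rad/s): [2.57, 2.57, 3.14, 3.14, 3.14, 3.14].

### API

Orientations are given as a unit quaternion [w, x, y, z].
In Python, from bench import manip, ungrasp, gripper_close, solver, viewer gives the robot as it stands. Calls block until the motion is done:
- manip.move_pose(position, orientation): joint-space move of the TCP to a pose.
- manip.line_to(position, frame=None, feed=0.15): straight line of the TCP; frame=None keeps the orientation; feed is the mean speed in m/s.
- manip.move_j(angles): joint-space move.
- ungrasp() and gripper_close(): open the fingers fully, or close them until they stop; the grip force is fixed at half the most.
- manip.hold(seconds).
- solver.solve_ik(position, orientation): joint angles nearest the present ones, or None.
- manip.observe(): the state.
- viewer.get_image(name): name is "scene" or "side" or "wrist"; returns the picture (400x640x3 uint8, red, green, blue); there is no depth.
- viewer.camera_info(name): a dict with "fx", "fy", "cx", "cy" (pixels), "xyz" and "rotation" of the camera in the world. Camera axes: x right, y up, looking along -z (the intrinsics and any distortion apply to the point x, -y, -z); pixel columns grow to the right and rows downward; lengths in m; the calibration is good to about 2 mm. A picture is of the moment at which its call begins: read the wrist's pose just before it. camera_info takes no time and is no camera call; for the wrist camera it gives the pose at the moment of the call.
A pose or a line that the arm cannot do raises manip.MotionError and nothing moves.
- manip.hand_in(): hands the job in; it is judged then, once.
The state is a dict: "clock": time; "joints": joint angles; "qd": joint speeds; "tau": joint torques, N m; "position": TCP position; "ee_rot": TCP orientation; "ft_force": force on the tool from outside, world axes, zero at the start; "torque": the same for the moment, N m; "width": opening from 0.0 (shut) to 1.0 (fully open); "finger_force": force on a finger pad.
Only numpy, scipy, OpenCV 4.12 (cv2) and the standard library are available. Lean on these libraries where they do the work, as an engineer would, in place of code of your own. Each camera call takes 0.05 s, during which the arm holds its last target. There are 200 camera calls.

## Working session

There is one attempt and no reset: what is moved stays moved. The work goes in short steps, each a Python script; the robot and the scene stay as the last script left them, time stands still between calls to the robot, and variables do not carry over. Pictures are saved under pics/ and viewed, at most 10 in all, crops included, and the job is handed in when it is done.

```bash
ls; mkdir -p pics
python3 - <<'E'
from bench import manip,viewer
import cv2
for n in("scene","side","wrist"):
    cv2.imwrite(f"pics/{n}0.png",viewer.get_image(n)[:,:,::-1]); c=viewer.camera_info(n); print(n,c)
print(manip.observe())
E
```

```text
pics
scene {'fx': 495.50793907367813, 'fy': 495.50793907367813, 'cx': 327.87969796074657, 'cy': 192.96876676500904, 'xyz': array([-0.12335079,  1.01505063,  0.5962119 ]), 'rotation': array([-0.27344065, -0.17070338,  0.51061232,  0.79709826])}
side {'fx': 404.44257103324804, 'fy': 404.44257103324804, 'cx': 323.4041815016789, 'cy': 201.6034402795412, 'xyz': array([ 0.48442622, -0.62139521,  0.75705758]), 'rotation': array([ 0.91177748,  0.40891086, -0.02434246, -0.02934575])}
wrist {'fx': 355.6966028989622, 'fy': 355.6966028989622, 'cx': 323.9339502936298, 'cy': 200.54849720361625, 'xyz': array([ 0.25215365, -0.49351437,  0.37299644]), 'rotation': array([ 0.80915566, -0.11653042,  0.08302722, -0.56990724])}
{'clock': 0.15, 'joints': array([-1.36221467e+00,  3.26775639e-01, -1.93319223e-01,  1.05201404e+00,
        6.55232614e-06,  1.43660064e+00]), 'qd': array([ 5.10527580e-05, -2.10806479e-03,  4.23203367e-03,  6.34492761e-04,
       -1.96830268e-04, -1.48044952e-03]), 'tau': array([ 9.59848949e-04, -4.43707287e+01,  2.62662989e+01,  1.05121700e-02,
       -6.01368470e-05,  1.38253984e-06]), 'position': array([ 0.18478268, -0.51757541,  0.2306939 ]), 'ee_rot': array([-6.55955879e-04,  9.85348666e-01,  1.70550802e-01, -2.11297843e-05]), 'ft_force': array([-0.31076306, -0.78950147,  0.14886086]), 'torque': array([-0.01285028, -0.01964753,  0.03338112]), 'finger_force': 0.0, 'width': 1.0031560967459838}
```

View pics/scene0.png

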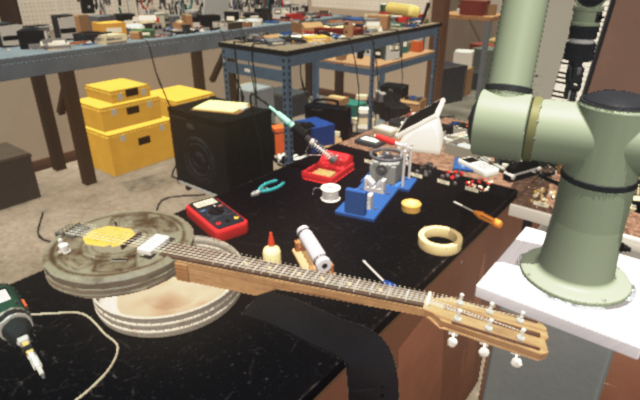

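View pics/side0.png

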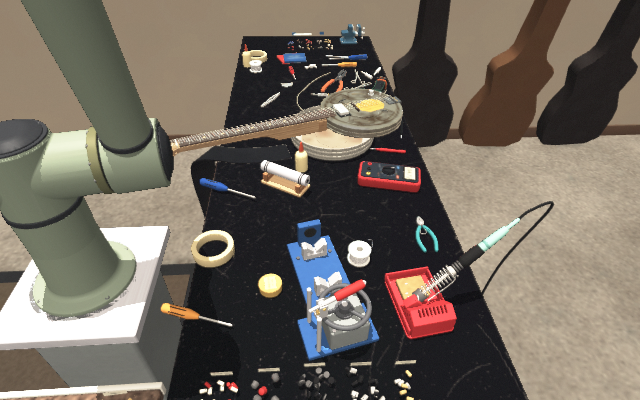

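The scene view shows the stop end of the fixture nearest and the roller at (315,248). In the side view, the roller runs (262,168)-(308,182) on its rest, with the bottle at (301,160). The fixture's stop is at (309,232), wheel at (345,305), grip at (350,291), tin at (270,285) and spool at (359,253).

```bash
cat > h.py <<'E'
import numpy as np,cv2
from scipy.spatial.transform import Rotation as R
from bench import manip,ungrasp,gripper_close,solver,viewer
def q2R(q): return R.from_quat([q[1],q[2],q[3],q[0]])
def RQ(r): a=r.as_quat(); return [a[3],a[0],a[1],a[2]]
def ray(c,p):
    d=np.array([(p[0]-c['cx'])/c['fx'],-(p[1]-c['cy'])/c['fy'],-1.]); d=q2R(c['rotation']).apply(d)
    return np.array(c['xyz']),d/np.linalg.norm(d)
def plane(c,p,z): o,d=ray(c,p); return o+d*(z-o[2])/d[2]
def tri(obs):
    A=np.zeros((3,3));b=np.zeros(3);rs=[ray(c,p) for c,p in obs]
    for o,d in rs: M=np.eye(3)-np.outer(d,d);A+=M;b+=M@o
    x=np.linalg.solve(A,b); return x,[np.linalg.norm((np.eye(3)-np.outer(d,d))@(x-o))*1e3 for o,d in rs]
def proj(c,P):
    v=q2R(c['rotation']).inv().apply(np.array(P)-c['xyz']); return np.array([c['cx']-c['fx']*v[0]/v[2],c['cy']+c['fy']*v[1]/v[2]])
def down(yaw): # tool z down, tool y (closing line) at world angle yaw
    y=np.array([np.cos(yaw),np.sin(yaw),0]);z=np.array([0,0,-1.]);return R.from_matrix(np.c_[np.cross(y,z),y,z])
E
python3 - <<'E'
from h import *
s=viewer.camera_info('side');
for n,p,z in [('rollA',(263,168),.05),('rollB',(307,182),.05),('bottle',(301,168),.0),('stop',(309,228),.075),('wheel',(345,305),.093),('grip',(350,291),.12),('tin',(270,285),.021),('spool',(359,253),.03),('blue1',(288,240),.012),('blue2',(303,356),.012),('blue3',(378,340),.012),('gneck',(170,150),.1)]: print(n,plane(s,p,z).round(3))
o=manip.observe();w=viewer.camera_info('wrist');T=q2R(o['ee_rot'])
print('cam in tool',T.inv().apply(w['xyz']-o['position']),(T.inv()*q2R(w['rotation'])).as_matrix().round(3))
E
```

```text
rollA [0.394 0.325 0.05 ]
rollB [0.518 0.255 0.05 ]
bottle [0.504 0.387 0.   ]
stop [0.514 0.051 0.075]
wheel [ 0.572 -0.178  0.093]
grip [ 0.582 -0.166  0.12 ]
tin [ 0.422 -0.068  0.021]
spool [0.63  0.006 0.03 ]
blue1 [0.462 0.074 0.012]
blue2 [ 0.489 -0.234  0.012]
blue3 [ 0.64  -0.209  0.012]
gneck [0.136 0.355 0.1  ]
cam in tool [ 0.07156458 -0.0002026  -0.14228936] [[ 0.001  0.959  0.283]
 [ 1.    -0.001  0.   ]
 [ 0.     0.283 -0.959]]
```

Run:
```python
from h import *
import pickle
D={}
def look(n,pos,yawdeg):
    manip.move_pose(pos,RQ(down(np.radians(yawdeg)))); manip.hold(0.3)
    c=viewer.camera_info('wrist'); im=viewer.get_image('wrist'); D[n]=(c,im); cv2.imwrite(f'pics/{n}.png',im[:,:,::-1])
    o=manip.observe();print(n,o['clock'],o['joints'].round(2))
look('f1',[.56,-.10,.28],-76)
look('f2',[.53,.0,.28],-76)
look('r1',[.46,.24,.24],-120)
look('r2',[.43,.29,.20],-120)
pickle.dump(D,open('D.pkl','wb'))
a=np.vstack([D['f1'][1],D['f2'][1]]);b=np.vstack([D['r1'][1],D['r2'][1]])
cv2.imwrite('pics/fr.png',cv2.resize(np.hstack([a,b]),None,fx=.62,fy=.62,interpolation=cv2.INTER_AREA)[:,:,::-1])
```

```text
f1 2.5333 [-0.31  0.34 -0.05  1.18 -0.    2.59]
f2 3.3833 [-0.14  0.26 -0.16  1.15 -0.    2.76]
r1 7.8917 [ 0.34  0.26 -0.26  1.05 -0.   -2.28]
r2 8.625 [ 0.45  0.29 -0.32  0.95 -0.   -2.17]
```

View pics/fr.png

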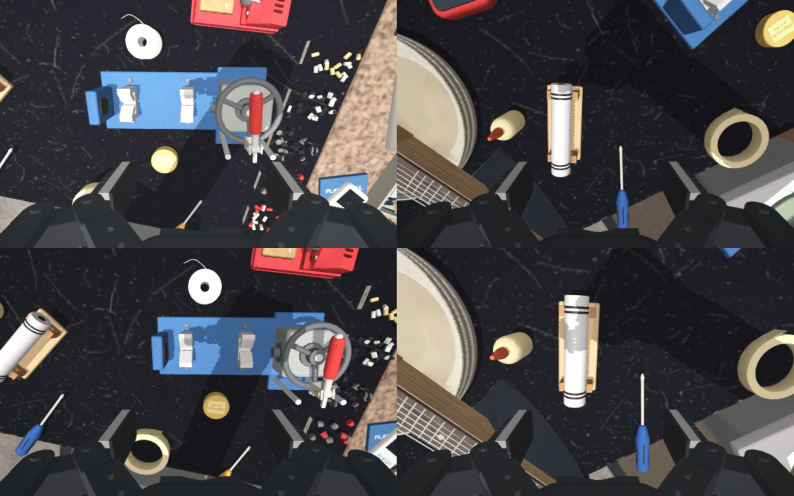

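The wrist views f1 and f2 show the whole fixture: stop on the left, two vees, handwheel and folded red handle with its hinge at the posts. r1 and r2 show the roller upright in the image near x 270, with the bottle to its left. Next I'll crop closer and run the masks.

Run:
```python
from h import *
import pickle
D=pickle.load(open('D.pkl','rb'))
ends={}
for n,(x0,x1,y0,y1) in {'r1':(235,300,115,300),'r2':(235,330,65,270)}.items():
    c,im=D[n]; hsv=cv2.cvtColor(im,cv2.COLOR_RGB2HSV)
    m=((hsv[...,1]<60)&(hsv[...,2]>95)).astype(np.uint8)*255; k=np.zeros_like(m);k[y0:y1,x0:x1]=m[y0:y1,x0:x1]
    k=cv2.morphologyEx(k,cv2.MORPH_CLOSE,np.ones((9,9)));cs,_=cv2.findContours(k,0,2);q=max(cs,key=cv2.contourArea)
    r=cv2.minAreaRect(q);b=cv2.boxPoints(r);b=b[np.argsort(b[:,1])];t,u=b[:2].mean(0),b[2:].mean(0)
    ends[n]=(c,t,u);print(n,r,t,u,'planes .05',plane(c,t,.05).round(4),plane(c,u,.05).round(4))
    cv2.imwrite(f'pics/m_{n}.png',k)
for i in (1,2): print(tri([(ends[n][0],ends[n][i]) for n in ends]))
s=1.65
a=D['f1'][1][90:265,130:470];b=D['f2'][1][90:265,235:575]
cv2.imwrite('pics/fz.png',cv2.resize(np.vstack([a,b]),None,fx=s,fy=s,interpolation=cv2.INTER_CUBIC)[:,:,::-1])
```

```text
r1 ((265.0, 209.5), (151.0, 34.0), 90.0) [265. 134.] [265. 285.] planes .05 [0.5195 0.2683 0.05  ] [0.3877 0.3528 0.05  ]
r2 ((290.3949890136719, 166.13671875), (42.85923767089844, 181.9534912109375), 0.6585431694984436) [291.44064   75.165985] [289.34933 257.10745] planes .05 [0.5187 0.2681 0.05  ] [0.3875 0.3507 0.05  ]
(array([0.51913241, 0.268359  , 0.04835025]), [np.float64(0.3915354833577549), np.float64(0.39153548335766)])
(array([0.39361764, 0.34556024, 0.06582583]), [np.float64(0.43737072753605005), np.float64(0.43737072753623774)])
```

View pics/fz.png

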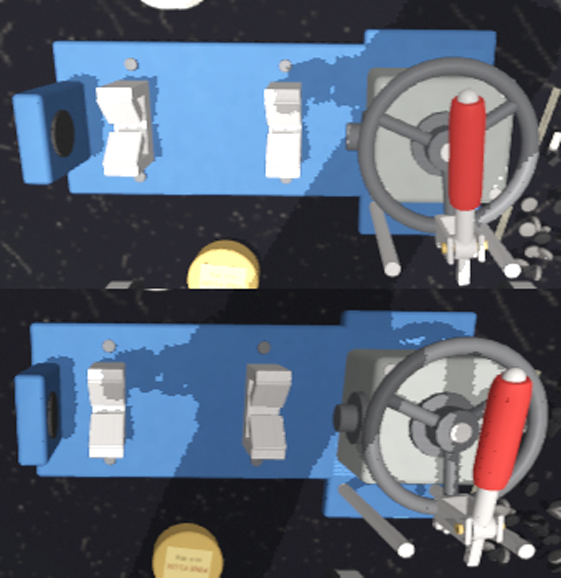

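Both crops show the two vee blocks (f1 right block centre at crop (282,130), f2 left block at (106,410)) and the base's long edges. The red grip points away from the robot, with the hinge between the two posts.

Run:
```python
from h import *
import pickle
D=pickle.load(open('D.pkl','rb'))
f1=lambda u,v:(130+u/1.65,90+v/1.65); f2=lambda u,v:(235+u/1.65,90+(v-288.75)/1.65)
c1,i1=D['f1'];c2,i2=D['f2']
print('roller mid',tri([(D['r1'][0],(265,209.5)),(D['r2'][0],(290.4,166.1))]))
for n,(c,im),cols,r in [('f1',D['f1'],range(180,345),(95,225)),('f2',D['f2'],range(270,420),(95,225))]:
    h=cv2.cvtColor(im,cv2.COLOR_RGB2HSV);m=(abs(h[...,0].astype(int)-107)<12)&(h[...,1]>100)&(h[...,2]>40)
    T=[];B=[]
    for x in cols:
        y=np.where(m[r[0]:r[1],x])[0]
        if len(y)>10:T.append((x,y[0]+r[0]-.5));B.append((x,y[-1]+r[0]+.5))
    L=[]
    for E in (T,B):
        v=cv2.fitLine(np.float32(E),cv2.DIST_HUBER,0,.01,.01).ravel()
        x=np.array([cols[0],cols[-1]]);y=v[3]+(x-v[2])*v[1]/v[0];P=[plane(c,(a,b),.012)[:2] for a,b in zip(x,y)]
        L.append(P);d=P[0]-P[1];print(n,P[0].round(4),P[1].round(4),'ang',np.degrees(np.arctan2(d[1],d[0])).round(2))
    M=(np.array(L[0])+np.array(L[1]))/2;print(' mid',M.round(4),'width',np.linalg.norm(L[0][0]-L[1][0]).round(4))
    w=(((h[...,0]<6)|(h[...,0]>174))&(h[...,1]>150)&(h[...,2]>80)).astype(np.uint8)
    w[:95]=0;w[260:]=0;w[:,:360]=0;nn,l,st,ce=cv2.connectedComponentsWithStats(w);k=1+np.argmax(st[1:,4])
    cs,_=cv2.findContours((l==k).astype(np.uint8),0,2);rr=cv2.minAreaRect(cs[0]);b=cv2.boxPoints(rr);b=b[np.argsort(b[:,1])]
    print(' grip tip,base px',b[:2].mean(0),b[2:].mean(0),rr)
    D[n+'g']=(c,b[:2].mean(0),b[2:].mean(0))
for i in(1,2):print('grip',tri([(D['f1g'][0],D['f1g'][i]),(D['f2g'][0],D['f2g'][i])]))
va=plane(c1,f1(282.5,130.5),.054);vb=plane(c2,f2(106,410),.054);d=vb-va
print('vees',va,vb,np.linalg.norm(d),np.degrees(np.arctan2(d[1],d[0])))
for p,q in [((130,65),(109,346)),((285,65),(263,348))]:print('screw',tri([(c1,f1(*p)),(c2,f2(*q))]))
# vee block top-corner triangulation (height)
for n,p,q in [('V12 in f1/f2 lower-left',(265,178),(255,459)),('V12 upper right',(300,83),(291,366)),('hub',(452,153),(460,431))]:print(n,tri([(c1,f1(*p)),(c2,f2(*q))]))
```

```text
roller mid (array([0.4592796, 0.3047807, 0.0593166]), [np.float64(0.29311853789680753), np.float64(0.2931185378966941)])
f1 [0.5709 0.0689] [ 0.6135 -0.1102] ang 103.39
f1 [0.4611 0.0545] [ 0.5072 -0.1385] ang 103.44
 mid [[ 0.516   0.0617]
 [ 0.5604 -0.1243]] width 0.1108
 grip tip,base px [412.5     148.99997] [412.5     216.99997] ((412.5, 182.99996948242188), (20.999996185302734, 67.99998474121094), 0.0)
f2 [0.5706 0.0715] [ 0.6087 -0.0908] ang 103.21
f2 [0.4615 0.0493] [ 0.5048 -0.1252] ang 103.95
 mid [[ 0.516   0.0604]
 [ 0.5567 -0.108 ]] width 0.1113
 grip tip,base px [546.4235  142.09412] [531.0118  211.44705] ((538.7176513671875, 176.7705841064453), (25.1639347076416, 71.04472351074219), 12.528807640075684)
grip (array([ 0.60729145, -0.15992448,  0.14391613]), [np.float64(0.31107368408228203), np.float64(0.3110736840821627)])
grip (array([ 0.54841003, -0.18380473,  0.12497658]), [np.float64(0.20753744699299664), np.float64(0.20753744699292762)])
vees [ 0.55134803 -0.07780461  0.054     ] [0.52709317 0.02516293 0.054     ] 0.10578569094446467 103.25486121482128
screw (array([0.56272464, 0.03374695, 0.01634266]), [np.float64(0.2679750542349354), np.float64(0.26797505423472634)])
screw (array([ 0.58713587, -0.06871413,  0.01202839]), [np.float64(0.4076060609796353), np.float64(0.40760606097968266)])
V12 in f1/f2 lower-left (array([ 0.52066492, -0.07393429,  0.0625119 ]), [np.float64(0.21980025901971809), np.float64(0.21980025901981387)])
V12 upper right (array([ 0.58196277, -0.0817698 ,  0.04750275]), [np.float64(0.5432433959226877), np.float64(0.5432433959225553)])
hub (array([ 0.57103795, -0.17598865,  0.09251777]), [np.float64(0.7822500328664589), np.float64(0.7822500328665349)])
```

```bash
cat >> h.py <<'E'
A=np.radians(103.35);UY=np.array([np.cos(A),np.sin(A),0]);UX=np.array([np.sin(A),-np.cos(A),0]);O=np.array([.5527,-.0899,0])
def F(x,y,z): return O+UX*x+UY*y+np.array([0,0,z])
def st(t=''):
    o=manip.observe();print(t,'t%.1f'%o['clock'],'p',o['position'].round(4),'F',o['ft_force'].round(1),'w%.3f ff%.1f'%(o['width'],o['finger_force']))
    return o
E
python3 - <<'E'
from h import *
q=RQ(down(np.radians(-122.2)))
manip.move_pose([.4577,.3078,.13],q)
manip.line_to([.4577,.3078,.023],feed=.08);st('down')
gripper_close();st('closed')
manip.line_to([.4577,.3078,.15],feed=.08);st('up')
q=RQ(down(A-np.pi/2+np.pi-2*np.pi))
manip.move_pose(F(0,61e-3,.15),q);manip.hold(.3);st('over')
manip.line_to(F(0,61e-3,.085),feed=.1);manip.hold(.3);o=st('low')
c=viewer.camera_info('wrist');im=viewer.get_image('wrist');sd=viewer.get_image('side')
import pickle;pickle.dump((c,im),open('p.pkl','wb'))
cv2.imwrite('pics/p.png',np.vstack([im,cv2.resize(sd[210:360,250:410],(427,400),interpolation=cv2.INTER_CUBIC)[:, :].copy() if 0 else np.hstack([cv2.resize(sd[210:360,250:400],(200,200),interpolation=2),np.zeros((200,440,3),np.uint8)])])[:,:,::-1])
E
```

```text
down t10.5 p [0.4581 0.308  0.0235] F [ 0.4 -0.3 -0.5] w1.000 ff0.0
closed t11.1 p [0.4587 0.3089 0.0237] F [-0.2  3.9  3.4] w0.359 ff59.2
up t12.8 p [0.4574 0.3076 0.1494] F [ 0.9  0.4 -3.8] w0.353 ff59.5
over t14.4 p [ 0.5387 -0.0297  0.15  ] F [ 0.8  0.6 -3.9] w0.357 ff59.4
low t15.5 p [ 0.539  -0.0306  0.0855] F [-0.6  0.4 -4.2] w0.358 ff59.5
```

View pics/p.png

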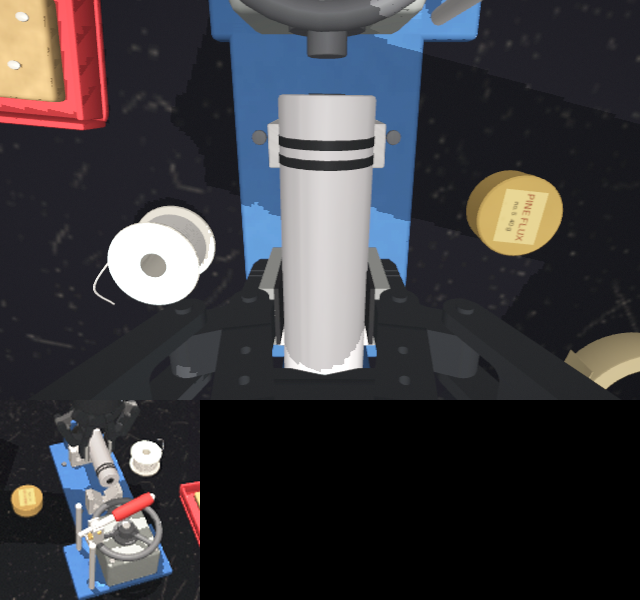

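The roller is held centred over the vees: its centre column is about 327, and the vee block ends at 269/385 also centre on 327. Its end is at row 95, short of the barrel and nose at (327,50). Bystanders are undisturbed, so I'll check the position along y and lower.

Run:
```python
from h import *
import pickle
c,im=pickle.load(open('p.pkl','rb'))
for z in(.108,.124): 
    P=plane(c,(327.5,95),z)-O;print('end y',P@UY,'x',P@UX)
P=plane(c,(327,143),.054)-O;print('vee end x,y',P@UX,P@UY)
P=plane(c,(326.5,137),.013)-O;print('screws x,y',P@UX,P@UY)
manip.line_to(F(0,61e-3,.042),feed=.08);b=st('a')
z=.042
while z>.0325:
    z-=.001;manip.line_to(F(0,61e-3,z),feed=.03);o=manip.observe()
    if o['ft_force'][2]-b['ft_force'][2]>4:break
manip.hold(.2);st('z%.4f'%z)
```

```text
end y -0.011346040802756197 x -0.001497158957758659
end y -0.011342064935799636 x -0.0013731761916422928
vee end x,y -0.0017483906421294397 0.011026764684315174
screws x,y -0.0017167897508396652 0.012722813779980005
a t16.3 p [ 0.5388 -0.0306  0.042 ] F [-0.3 -0.7 -4.2] w0.360 ff59.5
z0.0350 t18.3 p [ 0.5386 -0.0306  0.0353] F [-3.8 -0.6  5.7] w0.354 ff60.0
```

Contact came at the expected height (TCP 0.035). I'll release, retreat, then look at the roller and the crank grip.

Run:
```python
from h import *
import pickle
ungrasp();manip.hold(.2);st('open')
manip.line_to(F(0,61e-3,.2),feed=.15)
q=RQ(down(A-np.pi/2-np.pi/2));D={}
for n,y in(('g1',-.13),('g2',-.03)):
    manip.move_pose(F(0,y,.25),q);manip.hold(.3);c=viewer.camera_info('wrist');D[n]=(c,viewer.get_image('wrist'));st(n)
pickle.dump(D,open('G.pkl','wb'))
G=[]
for n in D:
    c,im=D[n];h=cv2.cvtColor(im,cv2.COLOR_RGB2HSV)
    w=(((h[...,0]<6)|(h[...,0]>174))&(h[...,1]>150)&(h[...,2]>80)).astype(np.uint8)
    p=proj(c,F(.01,-.087,.13)).astype(int);k=np.zeros_like(w);x0,y0=max(p[0]-70,0),max(p[1]-70,0);k[y0:p[1]+70,x0:p[0]+70]=w[y0:p[1]+70,x0:p[0]+70]
    nn,l,s,ce=cv2.connectedComponentsWithStats(k);i=1+np.argmax(s[1:,4]);cs,_=cv2.findContours((l==i).astype(np.uint8),0,2)
    r=cv2.minAreaRect(cs[0]);b=cv2.boxPoints(r);b=b[np.argsort(b[:,1])];G.append((c,b[:2].mean(0),b[2:].mean(0)));print(n,p,r,G[-1][1:])
T,_=tri([(g[0],g[1]) for g in G]);B,_=tri([(g[0],g[2]) for g in G]);d=T-B
for t,P in(('tip',T),('base',B)):print(t,P.round(4),'fix',((P-O)@UX).round(4),((P-O)@UY).round(4))
print('len',np.linalg.norm(d),'pitch',np.arctan2(d[2],np.hypot(*d[:2])),'ccw from ux',np.arctan2(d@UY,d@UX))
cv2.imwrite('pics/g.png',cv2.resize(np.vstack([D['g1'][1][:290],D['g2'][1][:290]]),None,fx=1,fy=1)[:,:,::-1])
# IK test of arc
w=-.15
for yy in(1,-1):
  for fr in(1.,.6):
    res=[]
    for th in np.linspace(.2,1.55,6):
        a=A-np.pi/2-w;u=np.array([np.cos(a),np.sin(a),0]);v=np.array([-u[1],u[0],0])
        H=F(0,-.087,.12)-u*.048
        g=H+.06*(np.cos(th)*u+np.sin(th)*np.array([0,0,1]))
        Rt=R.from_rotvec(-v*(th-.2)*fr)*down(a+yy*np.pi/2)
        s=solver.solve_ik(g+.017*Rt.apply([0,0,1]),RQ(Rt));res.append(None if s is None else np.round(s,2))
    print(yy,fr,res)
```

```text
open t19.0 p [ 0.5387 -0.0305  0.035 ] F [-0.3  0.2 -0.2] w0.999 ff0.0
g1 t24.3 p [ 0.5827 -0.2164  0.25  ] F [-0.6  0.6 -0.2] w0.998 ff0.0
g2 t25.1 p [ 0.5598 -0.1199  0.2498] F [-0.1 -0.6 -0.6] w0.999 ff0.0
g1 [267 180] ((264.82354736328125, 185.29412841796875), (76.6412582397461, 23.768491744995117), 75.96376037597656) (array([255.52942, 148.11766], dtype=float32), array([274.11768, 222.4706 ], dtype=float32))
g2 [398 180] ((396.5, 185.0), (23.0, 76.0), 0.0) (array([396.5, 147. ], dtype=float32), array([396.5, 223. ], dtype=float32))
tip [ 0.607  -0.161   0.1422] fix 0.0364 -0.0817
base [ 0.5467 -0.1833  0.1211] fix -0.0274 -0.0895
len 0.06756297023309074 pitch 0.31641407381538583 ccw from ux 0.12093782193309287
1 1.0 [array([-0.41,  0.53, -0.2 ,  0.85,  0.  , -0.79]), array([-0.51,  0.39, -0.42,  0.59,  0.21, -0.88]), array([-0.64,  0.3 , -0.62,  0.35,  0.45, -0.95]), array([-0.78,  0.29, -0.79,  0.1 ,  0.73, -1.01]), array([-0.91,  0.37, -0.93, -0.2 ,  1.01, -1.03]), array([-1.02,  0.56, -1.06, -0.7 ,  1.29, -0.9 ])]
1 0.6 [array([-0.41,  0.53, -0.2 ,  0.85,  0.  , -0.79]), arra
[... 178 characters left out ...]
0.31,  0.58, -1.03]), array([-0.85,  0.25, -0.8 ,  0.18,  0.75, -1.09])]
-1 1.0 [array([-0.41,  0.53, -0.2 ,  0.85,  0.  ,  2.35]), array([-0.51,  0.39, -0.42,  0.59,  0.21,  2.26]), array([-0.64,  0.3 , -0.62,  0.35,  0.45,  2.19]), array([-0.78,  0.29, -0.79,  0.1 ,  0.73,  2.13]), array([-0.91,  0.37, -0.93, -0.2 ,  1.01,  2.11]), array([-1.02,  0.56, -1.06, -0.7 ,  1.29,  2.24])]
-1 0.6 [array([-0.41,  0.53, -0.2 ,  0.85,  0.  ,  2.35]), array([-0.47,  0.43, -0.33,  0.71,  0.12,  2.29]), array([-0.55,  0.34, -0.46,  0.57,  0.26,  2.24]), array([-0.64,  0.28, -0.58,  0.43,  0.41,  2.18]), array([-0.74,  0.25, -0.7 ,  0.31,  0.58,  2.11]), array([-0.85,  0.25, -0.8 ,  0.18,  0.75,  2.05])]
```

View pics/g.png

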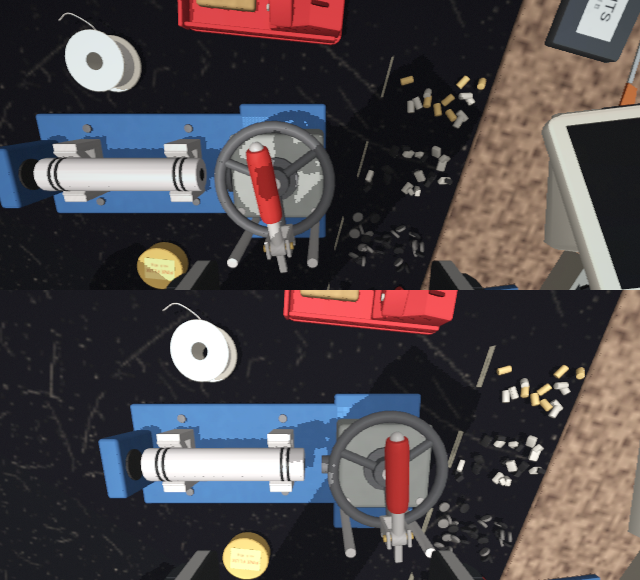

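The roller lies seated in both vees. The grip runs from crop (257,150) to (274,220) in g1: wheel about -0.12 rad, crank about 0.2 rad. Now I'll grasp the grip and swing it up, with the tool tilting along.

```bash
cat > arc.py <<'E'
from h import *
w=-.12;th0=.2
a=A-np.pi/2-w;u=np.array([np.cos(a),np.sin(a),0]);v=np.array([-u[1],u[0],0]);Z=np.array([0,0,1.])
H=F(-.001,-.087,.12)-u*.048
def arc(th,fr=.92):
    Rt=R.from_rotvec(-v*(th-th0)*fr)*down(a-np.pi/2)
    return H+.06*(np.cos(th)*u+np.sin(th)*Z)+.017*Rt.apply([0,0,1]),RQ(Rt)
E
python3 - <<'E'
from arc import *
p,q=arc(th0)
manip.move_pose(p+.08*Z,q);manip.line_to(p,feed=.08);st('at')
gripper_close();b=st('closed')
for th in np.arange(th0+.09,1.64,.09):
    p,q=arc(min(th,1.6))
    try: manip.line_to(p,q,feed=.06)
    except manip.MotionError as e: print(e,th);break
    o=st('%.2f'%th)
    if np.linalg.norm(o['ft_force'])>60: print('force');break
print(manip.observe()['joints'].round(2))
cv2.imwrite('pics/c.png',np.hstack([cv2.resize(viewer.get_image('side')[200:370,220:420],(400,340)),cv2.resize(viewer.get_image('scene')[130:230,320:440],(400,340))])[:,:,::-1])
E
```

```text
at t26.7 p [ 0.5824 -0.1712  0.1155] F [0.4 0.  0.1] w1.003 ff0.0
closed t27.4 p [ 0.5819 -0.1707  0.115 ] F [0.3 1.6 1.2] w0.190 ff58.4
0.29 t27.6 p [ 0.5819 -0.1708  0.1207] F [ 2.1  3.1 -1.2] w0.190 ff58.8
0.38 t27.9 p [ 0.5816 -0.1709  0.1257] F [ 1.8  3.5 -0.9] w0.187 ff58.9
0.47 t28.1 p [ 0.5808 -0.1712  0.1306] F [ 1.7  4.  -2. ] w0.191 ff58.9
0.56 t28.4 p [ 0.5796 -0.1716  0.1357] F [ 1.9  3.8 -2.1] w0.192 ff58.9
0.65 t28.6 p [ 0.578  -0.1722  0.1405] F [ 3.5  4.8 -2.3] w0.188 ff59.0
0.74 t28.9 p [ 0.5761 -0.173   0.1452] F [ 3.8  4.6 -3.1] w0.192 ff59.3
0.83 t29.1 p [ 0.5736 -0.1738  0.1496] F [ 5.2  4.6 -3.4] w0.191 ff59.4
0.92 t29.4 p [ 0.5709 -0.1748  0.1539] F [ 5.   5.6 -3.3] w0.188 ff59.6
1.01 t29.6 p [ 0.5679 -0.176   0.1579] F [ 6.   6.  -3.6] w0.190 ff59.8
1.10 t29.9 p [ 0.5646 -0.1776  0.1619] F [5.  6.8 0.7] w0.192 ff60.0
1.19 t30.1 p [ 0.561  -0.1792  0.1653] F [3.8 6.  0.8] w0.190 ff60.1
1.28 t30.4 p [ 0.5572 -0.181   0.1682] F [4.9 5.1 1.6] w0.189 ff60.2
1.37 t30.6 p [ 0.5531 -0.1829  0.1707] F [4.8 4.3 2.5] w0.187 ff60.3
1.46 t30.9 p [ 0.5488 -0.185   0.1732] F [1.8 3.4 5.9] w0.188 ff60.6
1.55 t31.1 p [ 0.5446 -0.1868  0.1748] F [6.7 3.4 5.9] w0.192 ff59.9
[-0.99  0.46 -1.04 -0.51  1.17  2.19]
```

View pics/c.png

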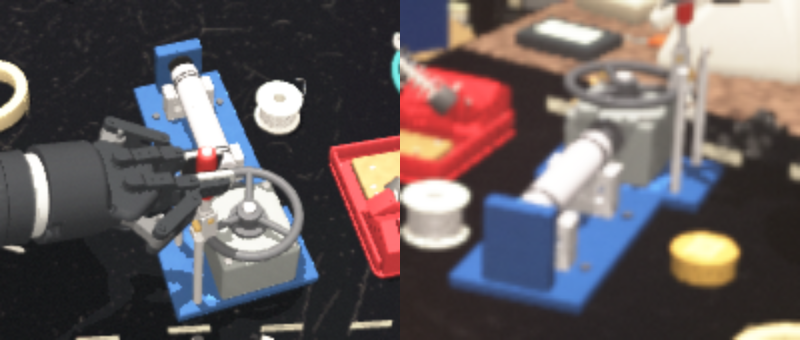

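The crank stands upright with the red grip in the fingers (side view near (205,160)), the wheel has not moved, and the roller is still in the vees. I'll press it lightly to its stop, release, back off and regrasp from above.

Run:
```python
from arc import *
o=manip.observe();p=o['position'].copy()
for k in range(8):
    p=p-.001*u;manip.line_to(p,feed=.04);o=manip.observe();f=o['ft_force']@u
    if f>14:break
print('k',k,'f',f);tz=q2R(o['ee_rot']).apply([0,0,1]);g=o['position']-.017*tz-O;print('grip fix',g@UX,g@UY,g[2],'tz',tz.round(3))
ungrasp();o=st('open')
manip.line_to(o['position']-.09*tz,feed=.15);o=st('back')
manip.line_to(o['position']+[0,0,.10],feed=.2)
t=F(g@UX,g@UY,0);q=RQ(down(A-np.pi/2-np.pi/2))
manip.move_pose(t+Z*.27,q);manip.hold(.3)
c=viewer.camera_info('wrist');im=viewer.get_image('wrist');st('top')
h=cv2.cvtColor(im,cv2.COLOR_RGB2HSV);k=(((h[...,0]<6)|(h[...,0]>174))&(h[...,1]>150)&(h[...,2]>60)).astype(np.uint8)
P=proj(c,t+Z*.205).astype(int);print(P);m=np.zeros_like(k);m[P[1]-60:P[1]+60,P[0]-60:P[0]+60]=k[P[1]-60:P[1]+60,P[0]-60:P[0]+60]
nn,l,s,ce=cv2.connectedComponentsWithStats(m);print(s[1:],ce[1:])
im2=im.copy();cv2.circle(im2,tuple(int(i) for i in P),4,(0,255,0),1);cv2.imwrite('pics/t.png',im2[:,:,::-1])
```

```text
k 1 f 14.064417748068438
grip fix -0.04656791403952172 -0.09570072593829448 0.18038565067059267 tz [ 0.887  0.328 -0.326]
open t32.4 p [ 0.5427 -0.1877  0.1747] F [ 0.2 -0.8 -0. ] w0.998 ff0.0
back t33.2 p [ 0.463  -0.2174  0.2038] F [0.1 1.  0.3] w0.999 ff0.0
top t35.4 p [ 0.5289 -0.1944  0.2698] F [-0.3  0.2  0.4] w0.999 ff0.0
[323 215]
[[309 185  29  46 830]
 [376 265   7  10  55]] [[323.17951807 205.32409639]
 [379.54545455 269.94545455]]
```

View pics/t.png

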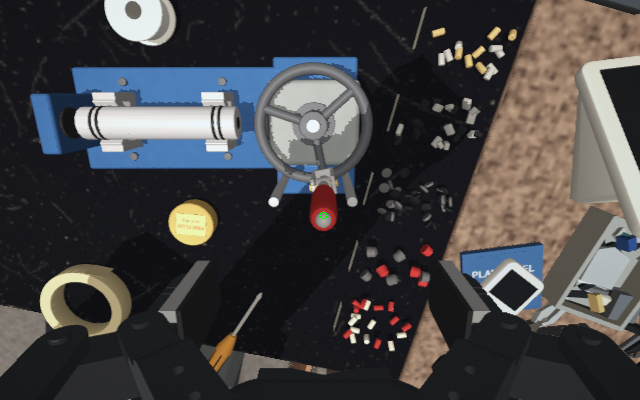

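The predicted tip position (323,215) matches the upright red grip at (323,217). Next: descend, grip and wind clockwise with radial force compliance.

Run:
```python
from arc import *
C=F(0,-.087,0);w=-.185;r=.0474;z=.162
def P(w,r): return C+r*(UX*np.cos(np.pi-w)+UY*np.sin(np.pi-w))+Z*z
manip.line_to(P(w,r),feed=.12);st('at');gripper_close();b=st('closed')
n=0
while w<5.88:
    w=min(w+.15,5.88);manip.line_to(P(w,r),feed=.07);o=manip.observe();f=o['ft_force']
    rh=(P(w,1)-C-Z*z);fr=f@rh;th=np.cross(rh,Z);ft=f@th  # clockwise tangent
    r+=float(np.clip(.00004*(fr+3),-.0004,.0004));n+=1
    if n%4==0:d=o['position']-C;print('w%.2f act%.2f r%.4f fr%.1f ft%.1f fz%.1f t%.1f w%.3f'%(w,(np.pi-np.arctan2(d@UY,d@UX))%(2*np.pi),r,fr,ft,f[2],o['clock'],o['width']))
    if abs(fr)>35 or abs(ft)>35 or o['clock']>56: print('stop',w,fr,ft);break
manip.hold(.2);o=st('end');d=o['position']-C;print('act w',(np.pi-np.arctan2(d@UY,d@UX))%(2*np.pi))
cv2.imwrite('pics/e.png',np.hstack([cv2.resize(viewer.get_image('side')[200:370,260:420],(400,425)),cv2.resize(viewer.get_image('scene')[130:230,330:430],(400,425))])[:,:,::-1])
```

```text
at t36.4 p [ 0.53   -0.194   0.1628] F [0.7 0.2 1. ] w1.002 ff0.0
closed t37.1 p [ 0.5295 -0.1937  0.1623] F [-0.8  0.6  3.4] w0.194 ff58.4
w0.42 act0.42 r0.0480 fr-0.1 ft-0.8 fz5.1 t38.1 w0.195
w1.02 act1.02 r0.0485 fr-1.1 ft-1.3 fz5.8 t39.1 w0.196
w1.61 act1.62 r0.0489 fr-0.7 ft-0.6 fz5.5 t40.1 w0.195
w2.21 act2.22 r0.0492 fr-1.3 ft-0.2 fz6.5 t41.1 w0.195
w2.81 act2.81 r0.0493 fr-2.7 ft-1.1 fz6.4 t42.1 w0.196
w3.41 act3.41 r0.0493 fr-3.1 ft-0.9 fz7.2 t43.2 w0.192
w4.01 act4.00 r0.0493 fr-2.9 ft-0.5 fz8.1 t44.2 w0.197
w4.62 act4.60 r0.0492 fr-3.0 ft-1.5 fz6.8 t45.2 w0.192
w5.22 act5.21 r0.0490 fr-4.9 ft-1.0 fz5.8 t46.3 w0.200
w5.82 act5.80 r0.0487 fr-5.2 ft-1.0 fz3.6 t47.3 w0.192
end t47.8 p [ 0.5353 -0.204   0.1623] F [6.3 0.8 2.8] w0.194 ff59.0
act w 5.85021938863536
```

View pics/e.png

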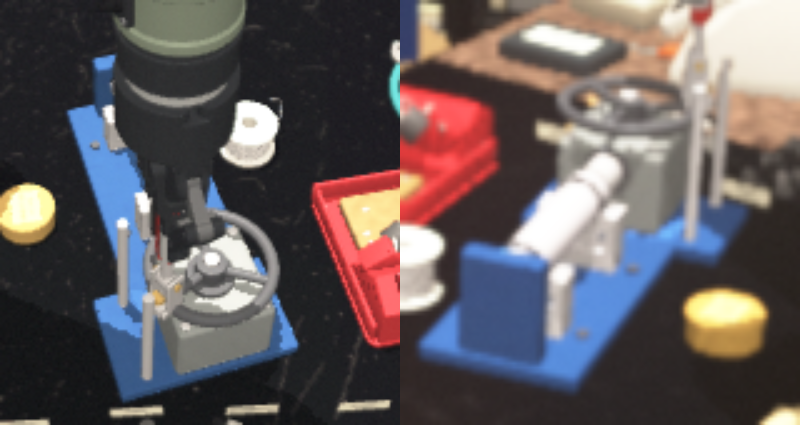

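The roller now reaches the stop, the wheel sits at about 5.85 and the crank is still upright. I'll release, lift and check from near.

Run:
```python
from arc import *
ungrasp();o=st('open');manip.line_to(o['position']+Z*.12,feed=.12)
manip.move_pose(F(0,-.03,.29),RQ(down(A-np.pi)));manip.hold(.3);st('look')
c=viewer.camera_info('wrist');im=viewer.get_image('wrist')
p=proj(c,F(0,.0,.056)).astype(int);print(p,proj(c,F(0,.15,.056)),proj(c,F(0,-.087,.12)))
cv2.imwrite('pics/z.png',cv2.resize(im[60:310,200:520],(768,600),interpolation=cv2.INTER_CUBIC)[:,:,::-1])
```

```text
open t48.5 p [ 0.5336 -0.2035  0.162 ] F [-0.   0.5 -0.2] w0.994 ff0.0
look t50.4 p [ 0.5593 -0.12    0.2897] F [-0.5 -0.2  0.7] w1.000 ff0.0
[295 164] [155.25462704 164.69262432] [386.71015071 177.77648956]
```

View pics/z.png

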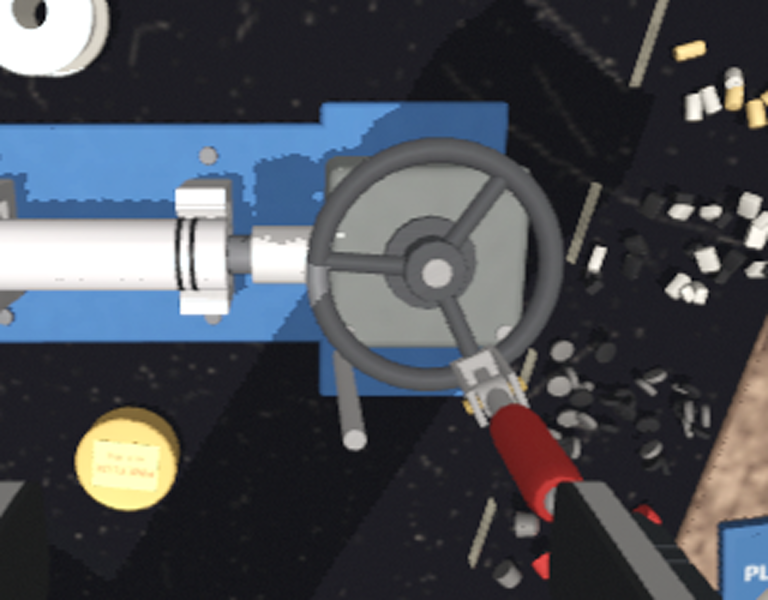

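The barrel is pressed up to the roller end. About 11 of the nose's 18 mm show between crop columns 230 and 252, with no yellow visible. The crank is upright and the arm is clear above it.

```bash
python3 -c "
from bench import manip
print(manip.hand_in())"
```

```text
the job is handed in; nothing more can be done
None
```

The job is handed in, with no verdict returned: the roller is clamped against the stop with the yellow band out of sight, the crank is upright, the wheel is at about 5.85 rad, the bystanders look undisturbed, and the clock was at about 50 s.

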